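# Load the label dispenser and hold its tension carriage at the threading mark

## Robot

A 7-joint arm with a two-finger parallel gripper is mounted at the origin on the work surface. World frame = base frame: x ahead of the robot, y to its left, z up, the work surface at z = 0. Lengths are in m, angles in rad, forces in N, time in s.
With the tool pointing down it reaches from about 0.425 to 0.875 m from the base axis. Payload 4.7 kg.
Tool frame: the origin (TCP) lies at the centre of the arm's flange, where the gripper is bolted on; the fingertips stand 173 mm ahead of it and the grasp point (between the pads) lies 155 mm ahead of it (arm.grasp_offset is the distance from the TCP to the grasp point, in m); z points along the fingers, y is the line along which they close (so a half turn about z gives the same grasp; the last joint's range is limited). The gripper opens to 85 mm and grips with 20 to 120 N. Pads are 22 mm wide; open, the fingers measure 114 mm over their backs; the gripper's body (76 mm by 85 mm) begins 54 mm behind the grasp point. The pads swing forward as they close: fully open they stand 13 mm farther back than shut.
Start: joints at [1.154, 0.321, -0.07, 1.45, 0.023, 1.371, -0.057], TCP at [0.271, -0.591, 0.405] pointing down, gripper open.
Joint ranges: [-2.86, 2.86], [-0.3, 2.09], [-1.38, 1.24], [0.06, 2.45], [-1.56, 4.7], [0.09, 2.05], [-2.69, 2.69]. Speed limits (rad/s): [2.57, 2.57, 3.14, 3.14, 3.14, 3.14, 3.14].

## Interface

Orientations are given as a unit quaternion [w, x, y, z].
In Python, from bench import readout, viewer, job, arm gives the robot as it stands.
- The arm moves only by the tool servo_tool, never from a script. Its argument "steps" is a list of rows, each a list of 7 numbers: the shift along the tool's x, y, z normalised to -1 to 1, where 1 is 40 mm, then the turn, a rotation vector about the tool's x, y, z normalised to -1 to 1, where 1 is 8 degrees, then the opening, from 0 (shut) to 1 (fully open). In form: [[dx, dy, dz, ax, ay, az, fingers], ...]. A call has 1 to 20 rows; each row shifts and turns the commanded pose from where the row before left it, along the tool's axes as they then stand; what a row does not reach is not made up. A row lasts 1/10 s, in which the tool goes at most 50 mm and 8.59 degrees, less where a joint would pass 70% of its speed; a pose out of reach is approached as far as the arm can. A call with a number of a shift or a turn outside -1 to 1 is refused whole. A call with a gripper value outside its range is refused whole. The fingers move at their own pace and stop on an object; "squeeze" is the grip in N (left out, the last holds). Time passes only in rows, so rows that do not move let the fingers close. It gives the time, the measured TCP pose, the force, the opening and the grip force at its end, in the units of the state.
- readout.observe(): the state, without advancing time (a new reading comes with each control period).
- viewer.camera(name): name is "side" or "top" or "wrist"; returns (picture, depth): 384x512x3 uint8, blue, green, red; 384x512 float32, m along the optical axis (not along the pixel's ray), 0 where there is no reading.
- viewer.get_calibration(name): a dict with "fx", "fy", "cx", "cy" (pixels), "R" (3x3) and "t" (3): a world point X has camera coordinates R X + t. Camera axes: x right, y down, z forward; pixel columns grow to the right and rows downward; lengths in m; the calibration is good to about 2 mm. A picture is of the moment at which its call begins: read the wrist's pose just before it. get_calibration takes no time and is no camera call; for the wrist camera it gives the pose at the moment of the call.
- job.sign_off(): hands the job in; it is judged then, once.
Trained networks look in the newest picture that a camera, given by its name, has taken for a name from the list of things; names that differ only in an ending like _2 or _b are one class to them, and where a whole thing is asked for, a point or a joint stands for the part that bears it (a point fixed in the world has none). Each returns a list of dicts, best first, with "p" (0 to 1); they miss things now and then, are a little off and sometimes report something else, mostly with a low value. They report only what shows in the picture. A call takes as long as a camera call. They do not tell look-alikes from the thing itself.
- viewer.outline_of(query, camera): "mask" (384x512 bool, what is visible of it).
- viewer.landmark_of(query, camera): "point" ([x, y, z] in m, in world coordinates, good to about 4 mm: a listed point, or the origin of a listed thing).
The state is a dict: "clock": time; "q": joint angles; "qd": joint speeds; "joint_efforts": joint torques, N m; "tool_pos": TCP position; "tcp_rot": TCP orientation; "force": force on the tool from outside, world axes, zero at the start; "ft_torque": the same for the moment, N m; "gripper_width": finger opening in m; "grasp_force": force on a finger pad.
Only numpy, scipy, OpenCV 4.12 (cv2) and the standard library are available. Lean on these libraries where they do the work, as an engineer would, in place of code of your own. Each camera call takes 0.05 s, during which the arm holds its last target. There are 200 camera calls.

## Task

Put the white label roll onto the upright spindle of the label dispenser, right down on its black flange, and let go of it. Then pull the spring-loaded tension carriage out by its orange handle until its yellow pointer is inside the red band on the scale, and keep holding it there so that the labels can be threaded: finish while the gripper still holds the carriage at the mark. Leave everything else where it stands.

Things in the scene. Friction and masses are not known exactly. Their poses are not given: they have to be found in the camera images.
- label_roll: White label roll standing on end on the table: 56 mm outside diameter, 50 mm tall, through bore 25 mm. Origin: centre of its underside, z axis along the bore, upwards. About 0.09 kg. This is the roll to load. Two other rolls of the same size (brown, black) stand near it; which stands where varies.
- dispenser: Label dispenser, fixed: grey base plate, 15 mm thick, x -160 to 180, y -140 to 140 mm of its frame. Origin on the table; +x points away from the robot to a blue spring housing (x 124 to 180 mm, top 55 mm above table), z up. Two steel posts, 12 mm thick, tops at 45 mm, at x 95, y 20 and 100 mm; a blue block, top at 37 mm, at x -145, y -55 mm.
- spindle_seat (a point): Centre of the top face of the round black flange (62 mm diameter, 21 mm above the table) at the foot of the aluminium spindle: the underside of a loaded roll rests here. The spindle is 20 mm in diameter and rises 65 mm above this point, its last 10 mm tapering to 8 mm. At x -30, y 75 mm in the dispenser's frame, same axes.
- handle (a point): Grip point of the orange handle, an upright plate 14 mm thick along the dispenser's x, 40 mm wide along y, on the black carriage block (60 x 74 mm, top 40 mm above table). In mid-plate, 78 mm above table, 15 mm below the plate's top edge. At rest x 60, y -55 mm in the dispenser's frame, same axes. Pinch from above, fingers closing along that x.
- carriage (a joint): Travel of the tension carriage along the dispenser's -x (out, towards the robot), m: 0 at rest against the spring housing, 0.12 fully out. A spring draws it back: about 3.6 N at rest plus 0.6 N per 10 mm, so 6 to 10 N at the band; it runs back if let go.
- pointer (a point): Outer end, middle, of the flat yellow pointer (4 mm wide along x) that sticks out of the carriage's right side (dispenser's -y) over the scale, 31 mm above the table; moves with the carriage and has the same x as the handle in the dispenser's frame.
- mark: Red band on the aluminium scale right (dispenser's -y) of the carriage: 12 mm long along the dispenser's x, 32 mm across, 4 mm thick. Origin: centre of its underside (21 mm above the table), axes as the dispenser's. Fixed, but clipped at another place each time, 45 to 95 mm further out (dispenser's -x) than the pointer at rest.
- kraft_roll: Brown kraft tape roll standing on end on the table: 56 mm outside diameter, 50 mm tall, through bore 25 mm. Origin: centre of its underside, z axis along the bore, upwards. Bystander.
- ribbon_roll: Black print ribbon roll standing on end on the table: 56 mm outside diameter, 50 mm tall, through bore 25 mm. Origin: centre of its underside, z axis along the bore, upwards. Bystander.
- carton: Bystander: closed cardboard box 130 x 100 x 70 mm, origin at the centre of its underside.
- mug: Bystander: blue mug, 80 mm across, 90 mm tall, handle towards its +y, origin at the centre of its underside.
- screwdriver: Bystander: screwdriver lying on the table along its own x axis.
- jar: Bystander: closed jar with a white cap, 60 mm diameter, 90 mm tall, origin at the centre of its underside.
Things that resemble listed ones, but are neither listed nor needed, are in the scene too. What is shaped like the label_roll but blue is not meant.

How it is judged:
By the outcome, as a careful person would: the job done as asked, in the order asked, and still so for the second after the job is handed in, while the arm keeps its last pose, push and grip.
It also fails if it takes over 48 s, if anything falls off the work surface, if the arm or the gripper's body presses on something with over 40 N, if the wrist force passes 120 N, or if a joint passes its speed limit or range.

## Working session

There is one attempt and no reset: what is moved stays moved. The work goes in short steps, Python scripts to look and compute and a tool call to move; the robot and the scene stay as the last step left them, time stands still between calls to the robot, and variables do not carry over. Pictures are saved under pics/ and viewed, at most 10 in all, crops included, and the job is handed in when it is done.

Besides the shell and the picture viewer there is one more tool, called after "Emit:" by a JSON object that holds its "api" and its "payload". servo_tool: Moves the arm, as the interface text tells. Its arguments: {"type":"object","properties":{"steps":{"type":"array"},"squeeze":{"type":"number"}},"required":["steps"]}

```bash
mkdir -p pics; cat > h.py <<'E'
from bench import readout, viewer, job, arm
import numpy as np, cv2
from scipy.spatial.transform import Rotation as Rn
def world(cam,d,K=None):
    K=K or viewer.get_calibration(cam)
    v,u=np.mgrid[:384,:512]
    P=np.stack([(u-K['cx'])/K['fx']*d,(v-K['cy'])/K['fy']*d,d],-1)
    return (P-np.array(K['t']))@np.array(K['R'])
def rot():
    q=readout.observe()['tcp_rot']; return Rn.from_quat([q[1],q[2],q[3],q[0]])
def px(X,cam):
    K=viewer.get_calibration(cam); c=np.array(K['R'])@X+np.array(K['t'])
    return [round(float(K['fx']*c[0]/c[2]+K['cx'])),round(float(K['fy']*c[1]/c[2]+K['cy']))]
E
python3 - <<'E'
from h import *
np.set_printoptions(precision=4,suppress=True)
o=readout.observe();print(o);print(rot().as_matrix())
a,d=viewer.camera('top');cv2.imwrite('pics/top0.png',a);np.save('top_d.npy',d)
for n in ['label_roll','dispenser','spindle_seat','handle','pointer','mark','kraft_roll','ribbon_roll']:
    for r in viewer.landmark_of(n,'top')[:4]: print(n,r['p'],np.round(r['point'],4),px(np.array(r['point']),'top'))
b,d=viewer.camera('side');cv2.imwrite('pics/side0.png',b)
for n in ['label_roll','spindle_seat','handle','pointer','mark']:
    for r in viewer.landmark_of(n,'side')[:4]: print(n,r['p'],np.round(r['point'],4),px(np.array(r['point']),'side'))
print(readout.observe()['clock'])
E
```

```text
{'clock': 0.0, 'q': array([ 1.1541,  0.3218, -0.0701,  1.4517,  0.0226,  1.3708, -0.0569]), 'qd': array([-0.0023,  0.0023,  0.0003,  0.0011, -0.0006,  0.0006, -0.0025]), 'joint_efforts': array([  0.001 , -49.3575,  -0.3814, -31.4328,   0.0131,   0.0114,
         0.    ]), 'tool_pos': array([ 0.2713, -0.5904,  0.4036]), 'tcp_rot': array([-0.0009,  0.9769,  0.2137, -0.0002]), 'force': array([0.6896, 0.4823, 0.4745]), 'ft_torque': array([-0.0184, -0.0255,  0.0034]), 'grasp_force': 0.0, 'gripper_width': 0.08558104093385507}
[[ 0.9086  0.4176 -0.0008]
 [ 0.4176 -0.9086  0.0017]
 [-0.0001 -0.0019 -1.    ]]
label_roll 0.74 [0.3102 0.316  0.0016] [170, 251]
label_roll 0.65 [0.3827 0.4062 0.0008] [144, 231]
label_roll 0.52 [0.4186 0.2792 0.004 ] [179, 219]
dispenser 0.6 [0.6058 0.0106 0.0033] [254, 164]
spindle_seat 0.62 [0.5578 0.0776 0.0239] [235, 177]
handle 0.72 [ 0.6644 -0.0393  0.0792] [268, 143]
pointer 0.83 [ 0.6752 -0.1132  0.0304] [289, 142]
pointer 0.67 [0.6019 0.0122 0.0024] [254, 165]
pointer 0.52 [ 0.6029 -0.4218  0.0014] [377, 161]
mark 0.35 [ 0.6304 -0.1092  0.0195] [288, 155]
kraft_roll 0.66 [ 0.4789  0.3949 -0.0009] [147, 203]
ribbon_roll 0.65 [0.5553 0.3153 0.0007] [169, 181]
label_roll 0.81 [0.3843 0.4046 0.0039] [208, 116]
label_roll 0.63 [0.4162 0.279  0.0009] [220, 139]
label_roll 0.57 [0.3083 0.3152 0.0016] [188, 135]
spindle_seat 0.73 [0.5543 0.0802 0.0206] [271, 173]
handle 0.87 [ 0.6646 -0.0334  0.0783] [318, 184]
handle 0.42 [0.4812 0.3862 0.    ] [235, 117]
pointer 0.86 [ 0.6822 -0.1169  0.03  ] [331, 218]
mark 0.52 [ 0.6324 -0.1105  0.0216] [312, 220]
0.75
```

View pics/top0.png

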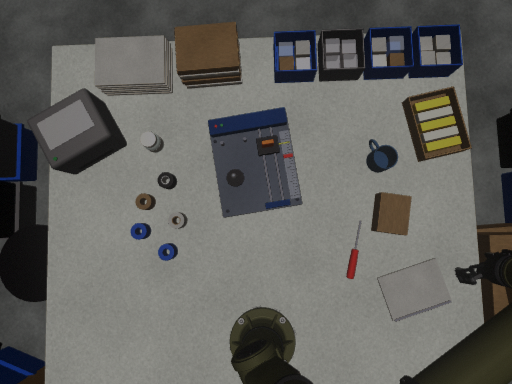

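View pics/side0.png

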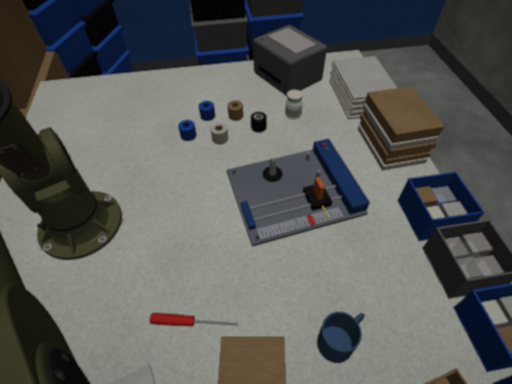

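The ring-shaped items in the top view are the blue rolls at (140,231) and (167,252), brown at (145,201), black at (166,181) and white at (177,220). White at (177,220) fits the description, and I'll confirm it in a crop. The dispenser is near (254,164), with its spindle at (235,177), handle at (268,143) and red band at (288,155).

```bash
python3 - <<'E'
from h import *
np.set_printoptions(precision=4,suppress=True)
a=cv2.imread('pics/top0.png');d=np.load('top_d.npy');W=world('top',d)
cv2.imwrite('pics/crop1.png',cv2.resize(a[165:270,110:250],None,fx=5,fy=5,interpolation=cv2.INTER_CUBIC))
c=W[(abs(W[...,0]-.418)<.04)&(abs(W[...,1]-.279)<.04)&(W[...,2]>.035)]
print('roll',len(c),(c.min(0)+c.max(0))/2,c.mean(0),c[:,2].max())
viewer.camera('top')
m=viewer.outline_of('dispenser','top')[0]['mask']
p=W[m&(W[...,2]>.008)&(W[...,2]<.022)][:,:2].astype(np.float32)
print(cv2.minAreaRect(p))
h=W[m&(W[...,2]>.043)]
k=viewer.get_calibration('wrist');R=np.array(k['R']);print('cam pos in tool',rot().inv().apply(-R.T@k['t']-readout.observe()['tool_pos']),'axis',rot().inv().apply(R[2]),k['fx'])
E
```

```text
roll 192 [0.4158 0.2798 0.0465] [0.4163 0.2787 0.0508] 0.057508078944730735
((0.5993418097496033, 0.01077374815940857), (0.3220502436161041, 0.28352978825569153), 7.9930806159973145)
cam pos in tool [ 0.0752 -0.001   0.0311] axis [-0.2931  0.0006  0.9561] 318.78796903756455
```

View pics/crop1.png

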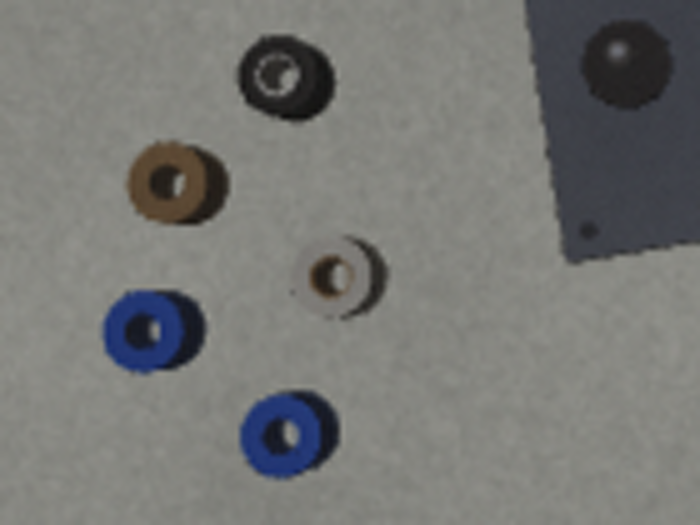

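Emit:
{"api": "servo_tool", "payload": {"steps": [[1,0,0,0,0,0,1],[1,0,0,0,0,0,1],[1,0,0,0,0,0,1],[1,0,0,0,0,0,1],[1,0,0,0,0,0,1],[0,0,0,0,0,-1,1],[0,0,0,0,0,-1,1],[0,0,0,0,0,-1,1],[0,0,0,0,0,-1,1],[0,0,0,0,0,-1,1],[0,0,0,0,0,-1,1],[0,0,0,0,0,-1,1],[0,0,0,0,0,-1,1],[0,0,0,0,0,-1,1],[0,0,0,0,0,-0.3,1]]}}

```text
clock: 2.35
tool_pos: [0.4531, -0.5072, 0.4047]
tcp_rot: [0.0, 0.647, 0.762, 0.0]
force: [-0.4, -0.6, -0.1]
gripper_width: 0.0854
grasp_force: 0.0
```

The crop confirms it: the white roll is at crop (335,277), i.e. top (177,220). The two blue rolls at crop (145,331) and (283,435) are look-alikes. Next I'll stop over the dispenser for an accurate wrist measurement.

Emit:
{"api": "servo_tool", "payload": {"steps": [[1,0.43,0,0,0,0,1],[1,0.43,0,0,0,0,1],[1,0.43,0,0,0,0,1],[1,0.43,0,0,0,0,1],[1,0.43,0,0,0,0,1],[1,0.43,0,0,0,0,1],[1,0.43,0,0,0,0,1],[1,0.43,0,0,0,0,1],[1,0.43,0,0,0,0,1],[1,0.43,0,0,0,0,1],[1,0.43,0,0,0,0,1],[1,0.43,0,0,0,0,1],[0,0,0,0,0,0,1],[0,0,0,0,0,0,1],[0,0,0,0,0,0,1]]}}

```text
clock: 3.85
tool_pos: [0.5811, -0.002, 0.4046]
tcp_rot: [0.0, 0.65, 0.76, -0.001]
force: [0.8, -0.4, 0.5]
gripper_width: 0.0855
grasp_force: 0.0
```

```bash
python3 - <<'E'
from h import *
np.set_printoptions(precision=4,suppress=True)
print(readout.observe()['tool_pos'])
K=viewer.get_calibration('wrist')
a,d=viewer.camera('wrist');cv2.imwrite('pics/w1.png',a);np.savez('w1.npz',a=a,d=d,W=world('wrist',d,K))
for n in ['dispenser','spindle_seat','handle','pointer','mark','carriage']:
    for r in viewer.landmark_of(n,'wrist')[:3]: print(n,r['p'],r['point'],px(np.array(r['point']),'wrist'))
E
```

```text
[ 0.5811 -0.002   0.4046]
dispenser 0.93 [0.5977, 0.0085, 0.001] [275, 150]
spindle_seat 0.84 [0.5592, 0.0753, 0.0219] [251, 86]
handle 0.82 [0.6648, -0.0368, 0.0798] [338, 220]
pointer 0.96 [0.6771, -0.1091, 0.0316] [325, 261]
mark 0.8 [0.6281, -0.1087, 0.022] [284, 251]Traceback (most recent call last):
  File "<stdin>", line 7, in <module>
ValueError: it knows: carton, dispenser, handle, jar, kraft_roll, label_roll, mark, mug, pointer, ribbon_roll, screwdriver, spindle_seat
```

View pics/w1.png

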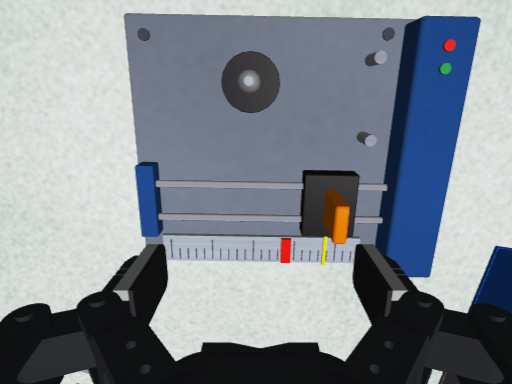

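The wrist view shows the spindle at (250,82), the orange handle at about (341,222), the red band at (286,250) and the yellow pointer at (325,250). I'll measure these by colour and depth.

```bash
python3 - <<'E'
from h import *
np.set_printoptions(precision=4,suppress=True)
z=np.load('w1.npz');a,d,W=z['a'],z['d'],z['W']
hsv=cv2.cvtColor(a,cv2.COLOR_BGR2HSV);H,S,V=[hsv[...,i].astype(int) for i in range(3)]
v,u=np.mgrid[:384,:512]; ok=d>0
def mid(m):
    p=W[m&ok]; return len(p),(p.min(0)+p.max(0))/2,p.mean(0)
red=((H<5)|(H>175))&(S>150)&(V>90)&(v>230)&(v<270)
yel=(H>24)&(H<35)&(S>150)&(V>90)&(v>200)
org=(H>7)&(H<22)&(S>150)&(V>80)&(v>180)&(u>300)&(u<380)
print('red',mid(red));print('yel',mid(yel));print('org top',mid(org&(W[...,2]>.088)))
near=np.hypot(W[...,0]-.558,W[...,1]-.076)<.05
dark=near&(abs(W[...,2]-.021)<.004)&(V<60)
sp=near&(W[...,2]>.03); tip=near&(W[...,2]>.078)
pts=np.column_stack(np.nonzero(dark&(V<62))[::-1]).astype(np.float32)
print('tip',mid(tip),'spindle',mid(sp));
p=W[dark&ok];print('flange n',len(p),cv2.minEnclosingCircle(p[:,:2].astype(np.float32)))
for nm,m in [('red',red),('yel',yel)]:
    p=W[m&ok][:,:2]; print(nm,cv2.minAreaRect(p.astype(np.float32)))
pl=ok&(abs(W[...,2]-.015)<.003)&(u<500)&(v>12)&(v<270)
# yaw: left edge & top edge
L=[];T=[]
for r in range(40,150,4):
    c=np.nonzero(pl[r])[0]; 
    if len(c): L.append(W[r,c[0],:2])
for cc in range(150,380,4):
    r=np.nonzero(pl[:,cc])[0]
    if len(r): T.append(W[r[0],cc,:2])
for E in (L,T):
    l=cv2.fitLine(np.array(E,np.float32),cv2.DIST_HUBER,0,.01,.01).ravel(); print(np.degrees(np.arctan2(l[1],l[0])),l[2:])
E
```

```text
red (232, array([ 0.6288, -0.1068,  0.0234]), array([ 0.6287, -0.1059,  0.0247]))
yel (91, array([ 0.6739, -0.0939,  0.0297]), array([ 0.6733, -0.0962,  0.0315]))
org top (555, array([ 0.6644, -0.0365,  0.0913]), array([ 0.6638, -0.0358,  0.0923]))
tip (308, array([0.558 , 0.0788, 0.0828]), array([0.5581, 0.079 , 0.0823])) spindle (415, array([0.5579, 0.079 , 0.0602]), array([0.5582, 0.0789, 0.0806]))
flange n 1191 ((0.5579126477241516, 0.07896001636981964), 0.030652344226837158)
red ((0.6292182207107544, -0.10663700103759766), (0.011535602621734142, 0.03181550279259682), 10.3091459274292)
yel ((0.6728107333183289, -0.09440726041793823), (0.005959167145192623, 0.04228629171848297), 13.845284461975098)
-81.94267 [0.4326 0.0473]
7.848638 [0.5493 0.1423]
```

Emit:
{"api": "servo_tool", "payload": {"steps": [[0.94,-0.39,0.12,0,0,0.13,1],[0.94,-0.39,0.12,0,0,0,1],[0.94,-0.39,0.12,0,0,0,1],[0.94,-0.39,0.12,0,0,0,1],[0.94,-0.39,0.12,0,0,0,1],[0.94,-0.39,0.12,0,0,0,1],[0.94,-0.39,0.12,0,0,0,1],[0.94,-0.39,0.12,0,0,0,1],[0,0,0,0,0,0,1],[0,0,0,0,0,0,1],[0,0,0,0,0,0,1]]}}

```text
clock: 5.25
tool_pos: [0.4158, 0.2782, 0.3663]
tcp_rot: [0.0, 0.657, 0.754, -0.0]
force: [0.3, -0.2, -0.3]
gripper_width: 0.0855
grasp_force: 0.0
```

```bash
python3 - <<'E'
from h import *
np.set_printoptions(precision=4,suppress=True)
o=readout.observe();print(o['tool_pos'],rot().as_matrix(),o['q'])
K=viewer.get_calibration('wrist')
a,d=viewer.camera('wrist');cv2.imwrite('pics/w2.png',a);W=world('wrist',d,K)
m=(np.hypot(W[...,0]-.417,W[...,1]-.279)<.045)&(abs(W[...,2]-.05)<.004)&(d>0)
p=W[m];print(len(p),cv2.minEnclosingCircle(p[:,:2].astype(np.float32)),p.mean(0))
for r in viewer.landmark_of('label_roll','wrist')[:3]: print(r['p'],r['point'],px(np.array(r['point']),'wrist'))
v=rot().inv().apply(np.append(np.array(cv2.minEnclosingCircle(p[:,:2].astype(np.float32))[0]),0.0)-o['tool_pos']);print('tool delta/40mm',v/.04)
E
```

```text
[0.4158 0.2782 0.3663] [[-0.1378  0.9905  0.0004]
 [ 0.9905  0.1378 -0.0007]
 [-0.0007  0.0003 -1.    ]] [ 0.2273  0.083  -0.8999  1.8413  0.0694  1.2493 -0.5546]
2223 ((0.4154762327671051, 0.28005343675613403), 0.02787623181939125) [0.4152 0.2813 0.0497]
0.95 [0.3832, 0.4051, -0.0019] [244, 31]
0.57 [0.4203, 0.2796, 0.0005] [264, 163]
tool delta/40mm [ 0.0499 -0.0024  9.158 ]
```

View pics/w2.png

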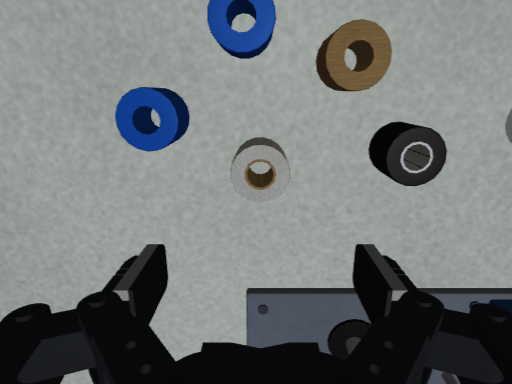

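White roll at (260,172), almost centred. Descending and gripping.

Emit:
{"api": "servo_tool", "payload": {"steps": [[0.05,0,0.8,0,0,0,1],[0,0,0.8,0,0,0,1],[0,0,0.8,0,0,0,1],[0,0,0.8,0,0,0,1],[0,0,0.8,0,0,0,1],[0,0,0.53,0,0,0,1],[0,0,0,0,0,0,1],[0,0,0,0,0,0,0],[0,0,0,0,0,0,0],[0,0,0,0,0,0,0],[0,0,0,0,0,0,0],[0,0,0,0,0,0,0],[0,0,0,0,0,0,0],[0,0,0,0,0,0,0]], "squeeze": 30}}

```text
clock: 6.75
tool_pos: [0.4156, 0.2819, 0.1868]
tcp_rot: [0.001, 0.656, 0.755, 0.001]
force: [0.7, -0.8, 6.1]
gripper_width: 0.0546
grasp_force: 32.5
```

Emit:
{"api": "servo_tool", "payload": {"steps": [[0,0,-0.5,0,0,0,0],[0,0,-1,0,0,0,0],[0,0,-1,0,0,0,0],[0,0,-1,0,0,0,0],[-1,0.4,0,0,0,0,0],[-1,0.4,0,0,0,0,0],[-1,0.4,0,0,0,0,0],[-1,0.4,0,0,0,0,0],[-1,0.4,0,0,0,0,0],[-1,0.4,0,0,0,0,0],[-1,0.4,0,0,0,0,0],[0,0,0,0,0,0,0],[0,0,0,0,0,0,0],[0,0,0,0,0,0,0]]}}

```text
clock: 8.15
tool_pos: [0.5642, 0.0213, 0.3252]
tcp_rot: [-0.0, 0.655, 0.756, 0.0]
force: [0.7, 0.8, -1.2]
gripper_width: 0.0546
grasp_force: 32.2
```

```bash
cat > m.py <<'E'
from h import *
np.set_printoptions(precision=4,suppress=True)
def look(f):
    o=readout.observe();K=viewer.get_calibration('wrist')
    a,d=viewer.camera('wrist');cv2.imwrite(f,a);W=world('wrist',d,K)
    T=rot().inv().apply(W.reshape(-1,3)-o['tool_pos']).reshape(W.shape)
    print(o['tool_pos'],rot().as_matrix()[:,2],o['force'],o['gripper_width'])
    return a,d,W,T,o
E
python3 - <<'E'
from m import *
a,d,W,T,o=look('pics/w3.png')
m=(np.hypot(W[...,0]-.558,W[...,1]-.079)<.02)&(W[...,2]>.03)&(W[...,2]<.095)&(d>0)
p=W[m];print('spindle',len(p),(p.max(0)+p.min(0))/2,p.mean(0))
hsv=cv2.cvtColor(a,cv2.COLOR_BGR2HSV);V=hsv[...,2]
m=(np.hypot(W[...,0]-.558,W[...,1]-.079)<.05)&(abs(W[...,2]-.021)<.004)&(V<60)&(d>0)
p=W[m];c=cv2.minEnclosingCircle(p[:,:2].astype(np.float32));print('flange',len(p),c)
print('tool',rot().inv().apply(np.append(c[0],.021)-o['tool_pos']))
m=(np.hypot(T[...,0],T[...,1])<.045)&(T[...,2]>.12)&(T[...,2]<.2)&(d>0)&(hsv[...,1]<60)&(V>90)
p=T[m];print('roll held',len(p),p.min(0),p.max(0),np.median(p,0))
E
```

```text
[0.5642 0.0213 0.3252] [ 0.      0.0002 -1.    ] [ 0.7197  0.803  -1.1865] 0.054632969642753146
spindle 724 [0.558  0.0791 0.0587] [0.5577 0.08   0.0797]
flange 431 ((0.5583069324493408, 0.07911382615566254), 0.03070581704378128)
tool [0.058  0.0024 0.3043]
roll held 13309 [-0.0255 -0.0413  0.124 ] [0.027  0.0337 0.1861] [ 0.0134 -0.0001  0.1374]
```

View pics/w3.png

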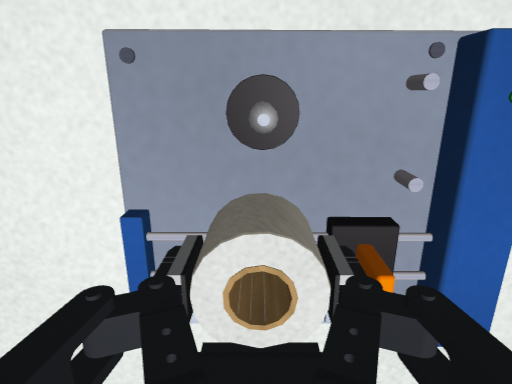

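The held roll is seen between the pads, with its bore at (260,297) and the spindle tip at (263,119). Measuring the bore centre in the tool frame.

```bash
python3 - <<'E'
from m import *
a,d,W,T,o=look('pics/w3b.png')
hsv=cv2.cvtColor(a,cv2.COLOR_BGR2HSV);v,u=np.mgrid[:384,:512]
m=((hsv[...,1]>70)&(hsv[...,0]>8)&(hsv[...,0]<30)&(abs(u-260)<45)&(v>255)&(v<340)).astype(np.uint8)
m=cv2.morphologyEx(m,cv2.MORPH_CLOSE,np.ones((9,9)))
cs,_=cv2.findContours(m,cv2.RETR_EXTERNAL,cv2.CHAIN_APPROX_NONE);c=max(cs,key=cv2.contourArea);e=cv2.fitEllipse(c);print(e)
top=(hsv[...,1]<50)&(hsv[...,2]>140)&(u>195)&(u<325)&(v>235)&(v<340)&(d>0)&(T[...,2]<.18)
zt=np.median(T[top][:,2]);print('top z tool',zt, np.percentile(T[top][:,2],[5,95]))
K=viewer.get_calibration('wrist');R=np.array(K['R']);t=np.array(K['t']);C=-R.T@t
q=c[:,0,:].astype(float);ray=np.column_stack([(q[:,0]-K['cx'])/K['fx'],(q[:,1]-K['cy'])/K['fy'],np.ones(len(q))])@R
zw=o['tool_pos'][2]-zt
X=C+ray*((zw-C[2])/ray[:,2])[:,None]
X=rot().inv().apply(X-o['tool_pos']);A=np.c_[2*X[:,:2],np.ones(len(X))];s=np.linalg.lstsq(A,(X[:,:2]**2).sum(1),rcond=None)[0]
print('bore centre tool',s[:2],'r',np.sqrt(s[2]+s[0]**2+s[1]**2),cv2.minEnclosingCircle(X[:,:2].astype(np.float32)))
face=T[top&(abs(T[...,2]-zt)<.003)][:,:2]
print('face xrange,yrange',face.min(0),face.max(0),cv2.minEnclosingCircle(face.astype(np.float32)))
E
```

```text
[0.5641 0.0216 0.3253] [ 0.0002  0.     -1.    ] [-0.2329  0.5979 -0.1535] 0.05468937070072231
((259.6639099121094, 297.4874572753906), (63.294227600097656, 73.19776153564453), 89.59750366210938)
top z tool 0.1370866077703256 [0.1362 0.138 ]
bore centre tool [-0.0016  0.0001] r 0.014314248337428783 ((-0.00153570796828717, 0.00010199373355135322), 0.014769533649086952)
face xrange,yrange [-0.0218 -0.0253] [0.0255 0.0258] ((-0.0011293302522972226, -3.851638030027971e-05), 0.027848361060023308)
```

Emit:
{"api": "servo_tool", "payload": {"steps": [[0.75,0.03,0,0,0,0,0],[0.74,0.03,0,0,0,0,0],[0,0,0.8,0,0,0,0],[0,0,0,0,0,0,0],[0,0,0,0,0,0,0],[0,0,0,0,0,0,0],[0,0,0,0,0,0,0]]}}

```text
clock: 8.95
tool_pos: [0.5592, 0.0787, 0.2943]
tcp_rot: [0.001, 0.656, 0.755, 0.0]
force: [0.4, -0.5, -0.2]
gripper_width: 0.0547
grasp_force: 32.2
```

```bash
python3 - <<'E'
from m import *
a,d,W,T,o=look('pics/w4.png')
print('bore world',rot().apply([-.0016,.0001,.187])+o['tool_pos'], 'needed tool', rot().inv().apply(np.array([.5581,.0791,.021])-o['tool_pos'])+[.0016,0,-.187])
p,q=(W[275:320,240:280],T[275:320,240:280]);s=(p[...,2]<.095)&(p[...,2]>.07)
print('seen through bore: spindle pts',s.sum(),q[s].min(0) if s.any() else '',q[s].max(0) if s.any() else '')
cv2.imwrite('pics/w4c.png',cv2.resize(a[200:384,160:360],None,fx=3,fy=3))
E
```

```text
[0.5592 0.0787 0.2943] [ 0.0017 -0.0002 -1.    ] [ 0.395  -0.468  -0.2459] 0.05467465932412029
bore world [0.5599 0.0771 0.1073] needed tool [ 0.0022 -0.0015  0.0863]
seen through bore: spindle pts 0
```

View pics/w4c.png

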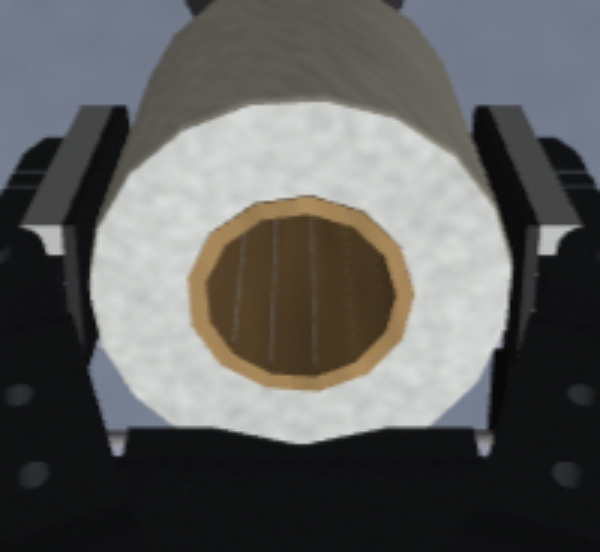

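The bore is centred between the pads. A 2 mm correction in x remains, then I'll lower onto the taper and check the force.

Emit:
{"api": "servo_tool", "payload": {"steps": [[0.05,-0.03,0,0,0,0,0],[0,0,0,0,0,0,0],[0,0,0.3,0,0,0,0],[0,0,0.3,0,0,0,0],[0,0,0.25,0,0,0,0],[0,0,0,0,0,0,0],[0,0,0,0,0,0,0]]}}

```text
clock: 9.7
tool_pos: [0.5571, 0.081, 0.2584]
tcp_rot: [-0.001, 0.656, 0.755, -0.0]
force: [0.2, -0.6, -0.8]
gripper_width: 0.0541
grasp_force: 32.3
```

Emit:
{"api": "servo_tool", "payload": {"steps": [[0,0,0.3,0,0,0,0],[0,0,0.3,0,0,0,0],[0,0,0.3,0,0,0,0],[0,0,0.2,0,0,0,0],[0,0,0.1,0,0,0,0],[0,0,0,0,0,0,0],[0,0,0,0,0,0,0]]}}

```text
clock: 10.4
tool_pos: [0.5574, 0.0811, 0.2113]
tcp_rot: [0.0, 0.656, 0.755, 0.0]
force: [-0.1, -0.4, -0.3]
gripper_width: 0.0549
grasp_force: 32.3
```

Emit:
{"api": "servo_tool", "payload": {"steps": [[0,0,0.05,0,0,0,0],[0,0,0.05,0,0,0,0],[0,0,0,0,0,0,0],[0,0,0,0,0,0,0]]}}

```text
clock: 10.8
tool_pos: [0.5576, 0.0811, 0.2078]
tcp_rot: [0.001, 0.656, 0.755, 0.0]
force: [-2.2, -0.1, 5.6]
gripper_width: 0.0541
grasp_force: 32.8
```

Contact at the expected height. Releasing, then lifting.

Emit:
{"api": "servo_tool", "payload": {"steps": [[0,0,0,0,0,0,0.8],[0,0,0,0,0,0,1],[0,0,0,0,0,0,1],[0,0,0,0,0,0,1],[0,0,0,0,0,0,1],[0,0,0,0,0,0,1],[0,0,-0.5,0,0,0,1],[0,0,-1,0,0,0,1],[0,0,-1,0,0,0,1],[0,0,-1,0,0,0,1],[-0.9,0.64,0,0,0,0,1],[-0.9,0.64,0,0,0,0,1],[-0.9,0.64,0,0,0,0,1],[-0.5,0.33,0,0,0,0,1],[0,0,0,0,0,0,1],[0,0,0,0,0,0,1],[0,0,0,0,0,0,1]]}}

```text
clock: 12.5
tool_pos: [0.6637, -0.0313, 0.3472]
tcp_rot: [-0.0, 0.655, 0.756, 0.0]
force: [-0.1, 0.6, 0.8]
gripper_width: 0.0855
grasp_force: 0.0
```

```bash
cat > hd.py <<'E'
from m import *
def go(f):
    a,d,W,T,o=look(f)
    hsv=cv2.cvtColor(a,cv2.COLOR_BGR2HSV);H,S,V=[hsv[...,i].astype(int) for i in range(3)];ok=d>0
    m=(np.hypot(W[...,0]-.558,W[...,1]-.079)<.045)&(W[...,2]>.05)&(W[...,2]<.08)&(S<60)&ok
    p=W[m];print('roll top z',len(p),np.percentile(p[:,2],[5,50,95]) if len(p) else '')
    m=(H>7)&(H<22)&(S>150)&(V>80)&ok&(np.hypot(W[...,0]-.62,W[...,1]+.04)<.1)&(W[...,2]>.088)&(W[...,2]<.1)
    p=W[m]; c=np.append((p.min(0)+p.max(0))[:2]/2,.078);print('handle',len(p),c,p.mean(0),cv2.minAreaRect(p[:,:2].astype(np.float32)))
    print('need tool (grasp at c) /40mm',(rot().inv().apply(c-o['tool_pos'])-[0,0,.155])/.04)
    ex=np.array([.9905,.1374]);near=np.hypot(W[...,0]-.64,W[...,1]+.1)<.09
    red=((H<5)|(H>175))&(S>150)&(V>80)&ok&near&(W[...,2]<.04); yel=(H>24)&(H<36)&(S>150)&(V>80)&ok&near&(W[...,2]<.04)
    for n,k in (('red',red),('yel',yel)):
        s=W[k][:,:2]@ex; print(n,len(s),np.percentile(s,[2,50,98]) if len(s) else '')
    return a
E
python3 -c "
from hd import *
go('pics/w5.png')"
```

```text
[ 0.6637 -0.0313  0.3472] [-0.0002  0.0004 -1.    ] [-0.081   0.5622  0.7807] 0.08547442203731588
roll top z 3638 [0.0571 0.0705 0.0773]
handle 884 [ 0.6651 -0.0364  0.078 ] [ 0.6648 -0.0357  0.0924] ((0.6648800373077393, -0.036412376910448074), (0.013027608394622803, 0.03884173929691315), 8.495686531066895)
need tool (grasp at c) /40mm [-0.1346  0.0172  2.854 ]
red 347 [0.6028 0.6085 0.6139]
yel 85 [0.6525 0.6535 0.6545]
```

View pics/w5.png

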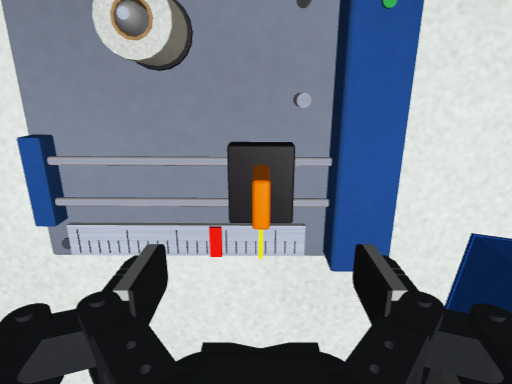

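The roll sits on the flange at (135,25) with its top at 70.5 mm, as expected. The handle is at (261,205), red at (216,241) and yellow at (261,243), so about 45 mm of travel is needed. Pinching the handle next.

Emit:
{"api": "servo_tool", "payload": {"steps": [[-0.13,0.02,0,0,0,0,1],[0,0,0.8,0,0,0,1],[0,0,0.8,0,0,0,1],[0,0,0.75,0,0,0,1],[0,0,0.5,0,0,0,1],[0,0,0,0,0,0,0],[0,0,0,0,0,0,0],[0,0,0,0,0,0,0],[0,0,0,0,0,0,0],[0,0,0,0,0,0,0],[0,0,0,0,0,0,0],[0,0,0,0,0,0,0],[0,0,0,0,0,0,0],[0,0,0,0,0,0,0]], "squeeze": 70}}

```text
clock: 13.95
tool_pos: [0.6655, -0.0382, 0.2347]
tcp_rot: [0.0, 0.656, 0.755, -0.001]
force: [-4.1, -1.0, 5.7]
gripper_width: 0.0133
grasp_force: 70.1
```

Emit:
{"api": "servo_tool", "payload": {"steps": [[0,-0.1,0,0,0,0,0],[0,-0.2,0,0,0,0,0],[0,-0.2,0,0,0,0,0],[0,-0.2,0,0,0,0,0],[0,-0.2,0,0,0,0,0],[0,-0.13,0,0,0,0,0],[0,-0.1,0,0,0,0,0],[0,0,0,0,0,0,0],[0,0,0,0,0,0,0],[0,0,0,0,0,0,0],[0,0,0,0,0,0,0],[0,0,0,0,0,0,0]]}}

```text
clock: 15.15
tool_pos: [0.6226, -0.0443, 0.2347]
tcp_rot: [0.002, 0.656, 0.755, 0.002]
force: [5.8, 1.3, 1.3]
gripper_width: 0.013
grasp_force: 69.3
```

```bash
python3 - <<'E'
from m import *
ex=np.array([.9905,.1374])
for cam in ('wrist','side','top'):
    K=viewer.get_calibration(cam);a,d=viewer.camera(cam);cv2.imwrite(f'pics/f_{cam}.png',a);W=world(cam,d,K)
    hsv=cv2.cvtColor(a,cv2.COLOR_BGR2HSV);H,S,V=[hsv[...,i].astype(int) for i in range(3)]
    near=(np.hypot(W[...,0]-.64,W[...,1]+.1)<.09)&(d>0)&(W[...,2]<.045)
    for n,k in (('red',((H<5)|(H>175))&(S>150)&(V>70)&near),('yel',(H>22)&(H<36)&(S>120)&(V>70)&near)):
        s=W[k][:,:2]@ex; print(cam,n,len(s),np.percentile(s,[2,50,98]) if len(s) else '')
    for n in ('pointer','mark'):
        for r in viewer.landmark_of(n,cam)[:1]: print(cam,n,r['p'],np.array(r['point'])[:2]@ex,r['point'])
o=readout.observe();print(o['tool_pos'],o['tool_pos'][:2]@ex,o['force'],o['grasp_force'])
a=cv2.imread('pics/f_wrist.png');cv2.imwrite('pics/f1.png',a)
E
```

```text
wrist red 55 [0.6028 0.6055 0.6089]
wrist yel 60 [0.6102 0.6119 0.614 ]
wrist pointer 0.9 0.61120498 [0.6332, -0.1163, 0.0316]
side red 20 [0.6027 0.6062 0.6088]
side yel 16 [0.6092 0.6113 0.6187]
side pointer 0.61 0.6132753799999999 [0.6364, -0.1243, 0.0298]
side mark 0.58 0.6097094 [0.6304, -0.107, 0.0236]
top red 0 
top yel 0 
top pointer 0.68 0.56628578 [0.5608, 0.0787, 0.0211]
[ 0.6226 -0.0442  0.2347] 0.6105875584720548 [5.5056 0.4012 0.7261] 69.27218914031982
```

View pics/f_wrist.png

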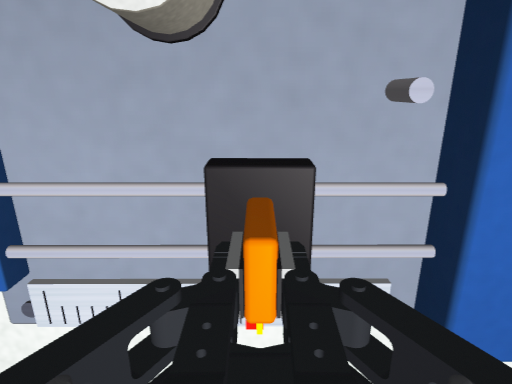

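The yellow pointer at (260,327) overlaps the red band at (250,324) but sits about 3 mm short of its centre. I'll pull 3 mm more.

Emit:
{"api": "servo_tool", "payload": {"steps": [[0,-0.08,0,0,0,0,0],[0,0,0,0,0,0,0],[0,0,0,0,0,0,0],[0,0,0,0,0,0,0],[0,0,0,0,0,0,0],[0,0,0,0,0,0,0]]}}

```text
clock: 16.2
tool_pos: [0.6195, -0.0447, 0.2347]
tcp_rot: [0.002, 0.656, 0.755, 0.002]
force: [6.4, 0.5, 1.1]
gripper_width: 0.0129
grasp_force: 69.3
```

```bash
python3 - <<'E'
from m import *
ex=np.array([.9905,.1374])
for cam in ('wrist','side','wrist'):
    K=viewer.get_calibration(cam);a,d=viewer.camera(cam);W=world(cam,d,K)
    hsv=cv2.cvtColor(a,cv2.COLOR_BGR2HSV);H,S,V=[hsv[...,i].astype(int) for i in range(3)]
    near=(np.hypot(W[...,0]-.64,W[...,1]+.1)<.09)&(d>0)&(W[...,2]<.045)
    for n,k in (('red',((H<5)|(H>175))&(S>150)&(V>70)&near),('yel',(H>22)&(H<36)&(S>120)&(V>70)&near)):
        s=W[k][:,:2]@ex; print(cam,n,len(s),np.percentile(s,[2,50,98]) if len(s) else '')
    if cam=='wrist': w=cv2.resize(a[290:350,200:320],None,fx=4,fy=4,interpolation=cv2.INTER_CUBIC)
    else: s_=cv2.resize(a[165:255,260:380],None,fx=4,fy=4,interpolation=cv2.INTER_CUBIC)
cv2.imwrite('pics/f3.png',cv2.resize(np.vstack([w,s_]),(480,600)))
o=readout.observe();print(o['tool_pos'],o['tool_pos'][:2]@ex,o['force'],o['grasp_force'],o['clock'])
E
```

```text
wrist red 45 [0.603  0.6058 0.6139]
wrist yel 60 [0.6071 0.6088 0.6109]
side red 13 [0.6028 0.6048 0.6094]
side yel 10 [0.6059 0.6084 0.6171]
wrist red 45 [0.603  0.6058 0.6139]
wrist yel 60 [0.6071 0.6088 0.6109]
[ 0.6195 -0.0447  0.2347] 0.6074425003879627 [5.835  1.2741 1.1535] 69.33830738067627 16.35
```

View pics/f3.png

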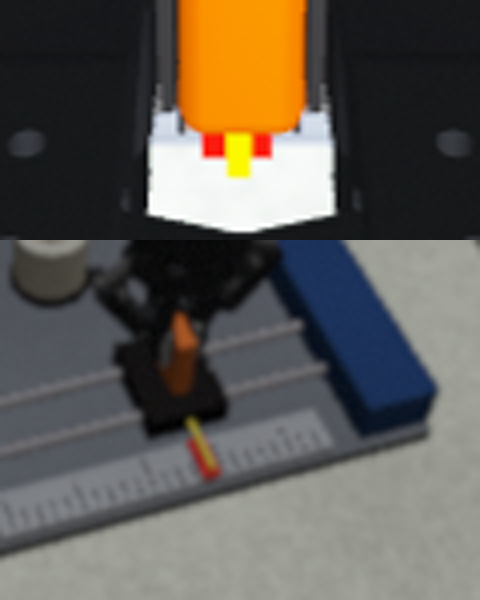

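The pointer, at crop (238,155), is centred in the red band, which shows on both sides of it. The roll is seated and the grip is steady, so I'm handing in.

```bash
python3 -c "
from bench import job
print(job.sign_off())"
```

```text
the job is handed in; nothing more can be done
None
```

The white roll is on the spindle, down on the flange and released, and the gripper is holding the carriage with its pointer centred in the red band; the job was handed in at about 16.4 s.

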